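# Unload the purge dock and reset its nitrogen valve

## Robot

A 7-joint arm with a two-finger parallel gripper is mounted at the origin on the work surface. World frame = base frame: x ahead of the robot, y to its left, z up, the work surface at z = 0. Lengths are in mm, angles in rad, forces in N, time in s.
With the tool pointing down it reaches from about 425 to 825 mm from the base axis. Payload 3.6 kg.
Tool frame: the origin (TCP) lies on the centre line of the jaws, within the pads' length; the fingertips stand 25 mm ahead of it and the grasp point (between the pads) lies 6 mm ahead of it; z points along the fingers, y is the line along which they close (so a half turn about z gives the same grasp; the last joint's range is limited). The gripper opens to 93 mm and grips with 3 to 60 N. Pads are 15 mm wide; open, the fingers measure 128 mm over their backs; the gripper's body (75 mm by 188 mm) begins 65 mm behind the grasp point.
Start: joints at [-1.282, 0.615, -0.013, 1.423, 0.008, 1.103, -0.04], TCP at [201.841, 617.836, 214.44] pointing down, gripper open.
Joint ranges: [-3.12, 3.12], [-0.3, 2.06], [-1.34, 1.32], [0.26, 2.42], [-1.36, 4.5], [0.01, 1.98], [-2.84, 2.84]. Speed limits (rad/s): [2.79, 2.79, 3.14, 3.14, 3.14, 3.14, 3.14].

## Interface

Orientations are given as [roll, pitch, yaw] about the fixed x, y, z axes, in that order (R = Rz(yaw) Ry(pitch) Rx(roll)).
In Python, from rig import get_state, get_image, get_calibration, hand_in, look_for gives the robot as it stands.
- The arm moves only by the shell command python3 -m crank 'ROWS' [FORCE]. ROWS is JSON, one flat list of numbers, 7 for each row, row after row: the turn, a rotation vector about the tool's x, y, z in rad, then the shift along the tool's x, y, z in cm, then the gripper's target within -1 to 1 (fully open at 1, half-way at 0, shut at -1). In form: [wx, wy, wz, x, y, z, claw, wx, wy, wz, x, y, z, claw, ...]. A call has 1 to 10 rows; each row is the pose to reach, as a shift and turn from the pose commanded when the call began, along the tool's axes at that moment; what a row does not reach only later rows make up. A row lasts 1/10 s, in which the tool goes at most 50 mm and 8.59 degrees, less where a joint would pass 70% of its speed; a pose out of reach is approached as far as the arm can. A call with a gripper value outside its range is refused whole. The fingers move at their own pace and stop on an object; FORCE is the grip in N (left out, the last holds). Time passes only in rows, so rows that repeat a pose let the fingers close. It gives the time, the measured TCP pose, the force, the opening and the grip force at its end, in the units of the state.
- get_state(): the state, without advancing time (a new reading comes with each control period).
- get_image(name): name is "scene" or "top" or "wrist"; returns the picture (420x560x3 uint8, blue, green, red); there is no depth.
- get_calibration(name): a dict with "K" (3x3 intrinsics, pixels), "k1" (the pictures are not rectified: a ray, as slopes to the right and down, at radius r is drawn at 1 + k1 r^2 times it, then the intrinsics apply), "rvec" (rotation vector, rad) and "tvec" (3), from world to camera coordinates, as OpenCV has them. Camera axes: x right, y down, z forward; pixel columns grow to the right and rows downward; lengths in mm; the calibration is good to about 2 mm. A picture is of the moment at which its call begins: read the wrist's pose just before it. get_calibration takes no time and is no camera call; for the wrist camera it gives the pose at the moment of the call.
- hand_in(): hands the job in; it is judged then, once.
Trained networks look in the newest picture that a camera, given by its name, has taken for a name from the list of things; names that differ only in an ending like _2 or _b are one class to them, and where a whole thing is asked for, a point or a joint stands for the part that bears it (a point fixed in the world has none). Each returns a list of dicts, best first, with "conf" (0 to 1); they miss things now and then, are a little off and sometimes report something else, mostly with a low value. They report only what shows in the picture. A call takes as long as a camera call.
- look_for(target, camera): "xy" ([column, row] in pixels, amid what is visible of it).
The state is a dict: "time": time; "qpos": joint angles; "qd": joint speeds; "joint_efforts": joint torques, N m; "eef_pos": TCP position; "orientation": TCP orientation; "wrist_force": force on the tool from outside, world axes, zero at the start; "wrist_torque": the same for the moment, N m; "gripper_width": finger opening in mm; "grip_force": force on a finger pad.
Only numpy, scipy, OpenCV 4.12 (cv2) and the standard library are available. Lean on these libraries where they do the work, as an engineer would, in place of code of your own. Each camera call takes 0.05 s, during which the arm holds its last target. There are 200 camera calls.

## Task

First eject the die carrier: push the thumb tab on the purge dock all the way so that the carrier comes fully out onto the dock's ledge, and let the tab spring back. Then reset the purge valve by its handwheel: close it clockwise to its stop, back it off exactly two full turns, and finish still gripping the wheel's revolving crank handle at that setting, keeping hold of it when your program ends so that it cannot creep while the gland nut is tightened. Leave the other things on the bench where they are.

Things in the scene. Friction and masses are not known exactly. Their poses are not given: they have to be found in the camera images.
- dock: purge dock: fixed low aluminium block, 170 x 96 mm. Origin at bench level under the middle of the channel's mouth; x points into the channel (roughly away from the robot), z up. x -69 to 0 mm: open ledge, top 25 mm above the bench, lip 5 mm higher at x -69 to -65. x 0 to 100 mm: channel under a clear cover, then spring housing, all with its top 44 mm above the bench; only the tab is higher
- thumb_tab (a point): centre of the top face of the ejector's thumb tab: upright black block on the dock's top, 12 mm along the dock's x, 26 mm across, from 47 to 67 mm above the bench (3 mm gap above the cover). It is on the dock's centre line, 47.5 mm behind the mouth at rest, and is pushed along the dock's -x, roughly towards the robot
- ejector (a joint): travel of the ejector slide in m: 0 at rest, 0.046 pushed all the way along the dock's -x. Its spring pushes back with about 2.5 N at rest and 5 N at full travel; two sprung side pads that grip the carrier add up to about 7 N over the first 30 mm. Released, it springs back to 0 and leaves the carrier where it was pushed
- carrier: die carrier: flat closed plastic box 50 x 50 x 12 mm, 35 g, black tray, grey lid. Origin at the centre of its underside. At the start it lies in the dock's channel, origin at dock x = 17 mm, front edge 8 mm out of the mouth; fully ejected it lies on the ledge, origin at about dock x = -29 mm, underside 25 mm above the bench
- wheel_center (a point): centre of the valve's level steel handwheel, on the stem axis, 106 mm above the bench: 106 mm outside diameter, rim 10 mm thick, three spokes, hub up to 10 mm above this point. It is on a fixed stand (base plate 190 x 100 mm); the stand's flow meter, 182 mm high and 34 mm wide, is 100 mm from the stem axis, towards the world's +x (within 0.35 rad)
- valve_wheel (a joint): how far the valve is open in rad: 0 closed at the rigid stop, growing as the wheel turns anticlockwise seen from above (opening); one turn is 6.283, two turns 12.566. At the start 0.4 to 1.15 turns open. Packing friction about 0.12 N m (3 N at the crank handle); it stays where it is left
- crank_handle: revolving crank handle: upright black cylinder, 21 mm diameter, 50 mm tall, slightly waisted foot, on the wheel 40 mm from the stem axis; spins freely about its own axis, so a grip on it need not turn with the wheel. Origin at the centre of its underside, 113 mm above the bench (2 mm above the rim's top); its top is 163 mm above the bench
- crank_grip (a point): point on the crank handle's axis 30 mm above its foot, 143 mm above the bench: the height to grip it. It goes round the stem axis on a circle of 40 mm radius as the wheel turns
- spare_pack: bystander: a second carrier box 50 x 50 x 12 mm lying on the bench near the robot; origin at the centre of its underside
- spanner: bystander: open-ended spanner, 140 mm long, lying on the bench near the robot; origin under its middle
- objective: bystander: microscope objective, 33 mm diameter, 44 mm tall, standing between dock and valve; origin at the centre of its underside
- petri_dish: bystander: clear lidded dish, 86 mm diameter, 15 mm high; origin at the centre of its underside
- rinse_bottle: bystander: white bottle, 66 mm diameter, 165 mm tall, to the left; origin at the centre of its underside
- wafer_box: bystander: round flat wafer box, 126 mm diameter, 17 mm high, to the right; origin at the centre of its underside
- tweezers: bystander: steel tweezers, 125 mm long, 9 mm high, lying beyond the dock and valve; origin under their middle

How it is judged (in metres and radians):
On the way, in this order (a step that is already met when the one before it is completed fails the run):
1. the thumb tab is pushed all the way and the carrier comes out of the dock's mouth (value of joint ejector above 0.04 m and x of carrier in the frame of dock below -0.022 m), for 0.1 s.
2. the tab has sprung back with the carrier left out on the ledge (value of joint ejector below 0.005 m and x of carrier in the frame of dock below -0.022 m), for 0.1 s.
3. the valve is closed to its stop (value of joint valve_wheel below 0.1 rad), for 0.1 s.
At the end, for the whole second after the job is handed in: Valve two turns (12.57 rad, +/-0.3) open and still, crank handle gripped between the fingers (over 1.5 N, its axis within 15 mm of the grasp point); ejector back at rest (within 5 mm); carrier flat on the dock's ledge, its centre 22 to 45 mm in front of the mouth, within 20 mm of the centre line (all of step 2 and value of joint valve_wheel between 12.266 and 12.866 rad and velocity of joint valve_wheel between -0.1 and 0.1 rad/s and contact force between the fingers and crank_handle above 1.5 N and horizontal distance between the grasp point and crank_grip below 0.015 m and height (world z) of the grasp point below 0.175 m and x of carrier in the frame of dock above -0.045 m and y of carrier in the frame of dock between -0.02 and 0.02 m and z of carrier in the frame of dock between 0.022 and 0.03 m); the arm keeps its last pose, push and grip.
It fails at once if another thing on the bench is displaced by more than 30 mm (distance of any of spare_pack, spanner, objective, petri_dish, rinse_bottle, wafer_box, tweezers from where it was at the start of the episode above 0.03 m).
It also fails if it takes over 72 s, if anything falls off the work surface, if the arm or the gripper's body presses on something with over 40 N, if the wrist force passes 120 N, or if a joint passes its speed limit or range.

## Working session

There is one attempt and no reset: what is moved stays moved. The work goes in short steps, Python scripts to look and compute and a shell command to move; the robot and the scene stay as the last step left them, time stands still between calls to the robot, and variables do not carry over. Pictures are saved under pics/ and viewed, at most 10 in all, crops included, and the job is handed in when it is done.

```bash
mkdir -p pics; ls
cat > h.py <<'E'
import numpy as np, cv2
from scipy.spatial.transform import Rotation as R
from rig import *
def ray(c,uv):
    K=np.array(c["K"]);x=(uv[0]-K[0,2])/K[0,0];y=(uv[1]-K[1,2])/K[1,1]
    d=np.array([x,y]);u=d.copy()
    for _ in range(20): u=d/(1+c["k1"]*(u@u))
    Rm=cv2.Rodrigues(np.array(c["rvec"],float))[0];t=np.array(c["tvec"],float).ravel()
    return -Rm.T@t, Rm.T@np.array([u[0],u[1],1])
def at(c,uv,z):
    o,d=ray(c,uv);return o+d*(z-o[2])/d[2]
def proj(c,P):
    Rm=cv2.Rodrigues(np.array(c["rvec"],float))[0];p=Rm@np.array(P,float)+np.array(c["tvec"],float).ravel()
    u=p[:2]/p[2];u=u*(1+c["k1"]*(u@u));K=np.array(c["K"]);return np.array([K[0,0]*u[0]+K[0,2],K[1,1]*u[1]+K[1,2]])
def tri(rs):
    A=0;b=0
    for o,d in rs:
        d=d/np.linalg.norm(d);M=np.eye(3)-np.outer(d,d);A=A+M;b=b+M@o
    return np.linalg.solve(A,b)
def tool(target,grasp=False):
    "shift in tool axes, cm, to bring TCP to target mm"
    s=get_state();return R.from_euler('xyz',s["orientation"]).inv().apply(np.array(target)-s["eef_pos"])/10
E
python3 - <<'E'
from h import *
s=get_state();print(s)
Z=dict(dock=30,thumb_tab=67,carrier=37,wheel_center=106,crank_handle=138,crank_grip=143,objective=22,spare_pack=12,spanner=5,petri_dish=8,rinse_bottle=80,wafer_box=17,tweezers=5)
for cam in("top","scene"):
    cv2.imwrite(f"pics/{cam}0.png",get_image(cam));c=get_calibration(cam)
    for n,z in Z.items():
        r=look_for(n,cam)[:2]
        print(cam,n,[(np.round(q["xy"]),round(q["conf"],2),at(c,q["xy"],z).round()[:2]) for q in r])
E
```

```text
pics
{'time': 0.0, 'qpos': array([-1.28147721,  0.61589871, -0.01260947,  1.4249122 ,  0.00810875,
        1.10341213, -0.04039845]), 'qd': array([-0.00084525, -0.00127344,  0.00047143,  0.00092539, -0.00082045,
        0.00058338,  0.00091109]), 'joint_efforts': array([ 4.42850624e-04, -4.58938801e+01,  2.08929121e-01, -1.65744567e+01,
       -6.10978715e-02,  2.05248868e-02,  2.47541011e-04]), 'eef_pos': array([201.63125974, 617.0762956 , 213.29013998]), 'orientation': array([-3.13901312e+00,  4.95766743e-05,  2.82584008e+00]), 'wrist_force': array([0.73083311, 0.40460964, 0.06459676]), 'wrist_torque': array([-0.0093068 ,  0.01284052, -0.05284806]), 'grip_force': 0.0, 'gripper_width': 93.0106337640593}
top dock [(array([200., 218.]), 0.88, array([552., 209.])), (array([195., 225.]), 0.66, array([529., 223.]))]
top thumb_tab [(array([194., 210.]), 0.62, array([568., 220.]))]
top carrier []
top wheel_center [(array([360., 227.]), 0.66, array([ 506., -257.])), (array([359., 241.]), 0.25, array([ 465., -252.]))]
top crank_handle [(array([359., 242.]), 0.41, array([ 459., -245.]))]
top 
[... 713 characters left out ...]
([370., 234.]), 0.48, array([585., 220.])), (array([217., 175.]), 0.17, array([ 476., -261.]))]
scene carrier [(array([364., 226.]), 0.38, array([544., 203.]))]
scene wheel_center []
scene crank_handle []
scene crank_grip [(array([370., 234.]), 0.71, array([627., 214.]))]
scene objective []
scene spare_pack [(array([288., 251.]), 0.74, array([659.,  -1.])), (array([334., 176.]), 0.61, array([364.,  89.]))]
scene spanner [(array([262., 167.]), 0.62, array([ 372., -147.]))]
scene petri_dish [(array([285., 251.]), 0.6, array([656., -11.]))]
scene rinse_bottle [(array([469., 230.]), 0.86, array([518., 497.]))]
scene wafer_box [(array([144., 210.]), 0.87, array([ 614., -461.]))]
scene tweezers []
```

Run:
```python
from h import *
a=cv2.imread("pics/top0.png");b=cv2.imread("pics/scene0.png")
u=lambda im,x,y,w,h:cv2.resize(im[y:y+h,x:x+w],(400,300),interpolation=cv2.INTER_CUBIC)
o=np.vstack([np.hstack([u(a,150,175,100,75),u(a,310,190,100,75)]),np.hstack([u(b,320,190,100,75),u(b,160,120,120,90)])])
cv2.imwrite("pics/crops.png",o)
```

```text
(no output)
```

View pics/crops.png

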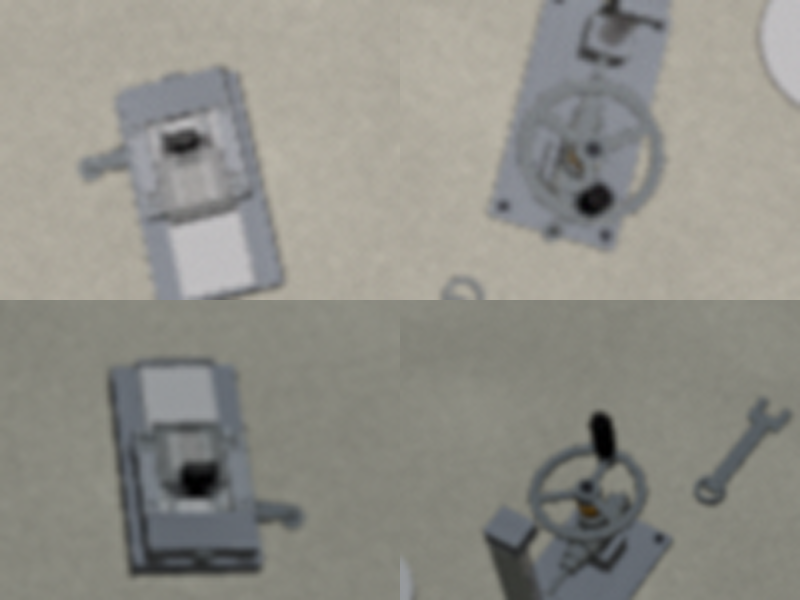

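View pics/top0.png

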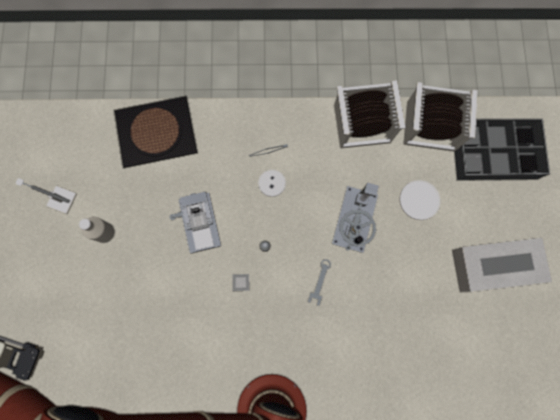

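Run:
```python
from h import *
ct,cs=get_calibration("top"),get_calibration("scene")
T=lambda x,y:(150+x/4,175+y/4)
f1,f2,n2=at(ct,T(117,92),44),at(ct,T(225,67),44),at(ct,T(283,285),25)
print(f1.round(),f2.round(),n2.round())
print("yaw",np.degrees(np.arctan2((f1-f2)[1],(f1-f2)[0]))-90, np.degrees(np.arctan2(*(f2-n2)[1::-1])))
print("tab",tri([ray(ct,(195.75,210)),ray(cs,(369.5,233.7))]).round(1), at(ct,(195.75,210),67).round(1))
print("wheel",at(ct,(357.5,227),112).round(1))
print("handle",at(ct,(358.75,240),163).round(1),tri([ray(ct,(358.75,240)),ray(cs,(160+600*.0+ (600-400)*.3,120+(412-300)*.3))]).round(1))
```

```text
[610. 269.  44.] [628. 189.  44.] [465. 146.  25.]
yaw 12.851212667829756 14.82508276224088
tab [572.1 220.4  47.6] [568.4 215.8  67. ]
wheel [ 505.6 -249.5  112. ]
handle [ 462.2 -241.2  163. ] [ 462.7 -243.1  160.9]
```

```bash
python3 -m crank '[0,0,-0.55,-51.2,-24.3,0,-1, 0,0,-0.55,-51.2,-24.3,0,-1, 0,0,-0.55,-51.2,-24.3,0,-1, 0,0,-0.55,-51.2,-24.3,0,-1, 0,0,-0.55,-51.2,-24.3,0,-1, 0,0,-0.55,-51.2,-24.3,0,-1, 0,0,-0.55,-51.2,-24.3,0,-1, 0,0,-0.55,-51.2,-24.3,0,-1, 0,0,-0.55,-51.2,-24.3,0,-1, 0,0,-0.55,-51.2,-24.3,0,-1]'
python3 - <<'E'
from h import *
print(tool((613,227,213)),get_state()["orientation"])
E
```

```text
time: 2.4
eef_pos: [566.1, 272.3, 214.7]
orientation: [3.141, 0.001, -2.907]
wrist_force: [0.1, 1.1, 0.2]
gripper_width: 17.5
grip_force: 0.0
[-3.51460662 -5.49129138  0.17572131] [ 3.14134356e+00  6.16762222e-04 -2.90738255e+00]
```

```bash
python3 -m crank '[0,0,0,-3.5,-5.5,0,-1, 0,0,0,-3.5,-5.5,0,-1, 0,0,0,-3.5,-5.5,0,-1, 0,0,0,-3.5,-5.5,0,-1]'
python3 - <<'E'
from h import *
cv2.imwrite("pics/w1.png",get_image("wrist"));c=get_calibration("wrist")
for n,z in dict(thumb_tab=67,dock=40,carrier=37).items(): print(n,[(np.round(q["xy"]),round(q["conf"],2),at(c,q["xy"],z).round(1)) for q in look_for(n,"wrist")[:2]])
print(proj(c,(569,217,67)),get_state()["eef_pos"])
E
```

```text
time: 2.8
eef_pos: [610.1, 230.5, 214.3]
orientation: [3.139, -0.001, -2.905]
wrist_force: [-0.4, 0.8, 0.4]
gripper_width: 0.4
grip_force: 0.0
thumb_tab [(array([285., 159.]), 0.93, array([571.4, 220.6,  67. ]))]
dock []
carrier [(array([285., 120.]), 0.65, array([535.7, 211.5,  37. ]))]
[282.40026461 155.67720459] [609.87046582 231.10432656 214.73297069]
```

View pics/w1.png

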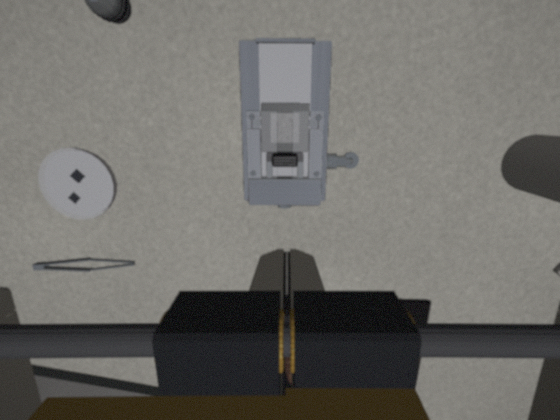

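```bash
python3 -m crank '[0,0,0,1.0,-0.1,5,-1, 0,0,0,1,-0.1,9,-1, 0,0,0,1,-0.1,12,-1, 0,0,0,1,-0.1,13.5,-1, 0,0,0,1,-0.1,13.8,-1, 0,0,0,1,-0.1,13.8,-1, 0,0,0,1,-0.1,13.8,-1]'
python3 - <<'E'
from h import *
s=get_state();t=np.array([571.5,220.6,75]);u=np.array([.972,.234,0])
print(s["eef_pos"],s["wrist_force"],(s["eef_pos"]-t)@u, tool(t))
E
```

```text
time: 3.7
eef_pos: [603.3, 226.0, 78.4]
orientation: [3.141, 0.004, -2.907]
wrist_force: [-0.4, -0.2, 0.7]
gripper_width: 0.6
grip_force: 0.0
[603.25191357 225.98638934  78.39462415] [-0.40889527 -0.19989156  0.70275431] 32.12327509787183 [3.21466136 0.21381677 0.32778278]
```

```bash
python3 -m crank '[0,0,0,0.7,0.2,0.2,-1, 0,0,0,1.4,0.2,0.2,-1, 0,0,0,2.1,0.2,0.2,-1, 0,0,0,2.8,0.2,0.2,-1, 0,0,0,3.5,0.2,0.2,-1, 0,0,0,4.2,0.2,0.2,-1, 0,0,0,4.9,0.2,0.2,-1, 0,0,0,5.5,0.2,0.2,-1, 0,0,0,6.0,0.2,0.2,-1, 0,0,0,6.2,0.2,0.2,-1]'
python3 - <<'E'
from h import *
s=get_state();t=np.array([571.5,220.6,75]);u=np.array([.972,.234,0])
print(s["eef_pos"],s["wrist_force"],(s["eef_pos"]-t)@u, tool(t))
E
```

```text
time: 4.7
eef_pos: [540.6, 212.5, 74.4]
orientation: [-3.141, -0.0, -2.907]
wrist_force: [0.4, 0.7, 0.6]
gripper_width: 0.9
grip_force: 0.0
[540.58712337 212.54578868  74.44723831] [0.40334347 0.71605427 0.59875905] -31.932001532579598 [-3.19379691  0.06527345 -0.05673398]
```

Run:
```python
from h import *
w=get_image("wrist");a=get_image("scene")
cv2.imwrite("pics/c2.png",np.hstack([w[:,80:480],cv2.resize(a[180:280,310:430],(400,333))[:,:].copy() if 0 else cv2.copyMakeBorder(cv2.resize(a[180:280,310:430],(400,333)),0,87,0,0,0)]))
c=get_calibration("wrist")
for n,z in dict(thumb_tab=67,carrier=37).items(): print(n,[(np.round(q["xy"]),round(q["conf"],2),at(c,q["xy"],z).round(1)) for q in look_for(n,"wrist")[:2]])
```

```text
thumb_tab []
carrier [(array([286., 216.]), 0.77, array([526.9, 208.4,  37. ]))]
```

View pics/c2.png

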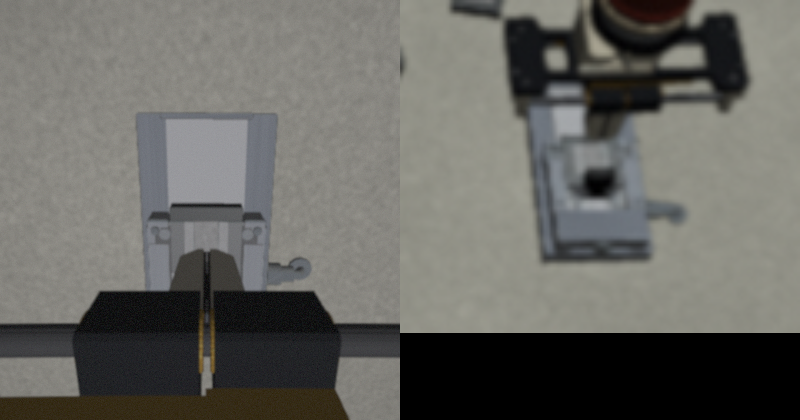

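Run:
```python
from h import *
c=get_calibration("scene");w=get_calibration("wrist")
f=lambda p:(proj(c,p)-[310,180])/.3
print("tip",f((540.6,212.5,49.4)),"tip80",f((540.6,212.5,80)),"tabtop rest",f((571.5,220.6,67)),"tab foot",f((571.5,220.6,47)),"tab pushed", f((571.5-44.7,220.6-10.8,67)))
print("wrist tip",proj(w,(540.6,212.5,49.4))-[80,0],"front edge of tip",proj(w,(540.6-7.3,212.5-1.8,49.4))-[80,0],"tab rest",proj(w,(571.5,220.6,67))-[80,0], "camera",ray(w,(280,210)))
a=get_image("scene");cv2.imwrite("pics/c3.png",cv2.resize(a[185:265,330:410],(600,600),interpolation=cv2.INTER_CUBIC))
```

```text
tip [191.78626657 145.53857788] tip80 [197.61720848 127.90780225] tabtop rest [200.58050385 167.61381443] tab foot [196.68415021 178.73985441] tab pushed [193.75268    121.58199848]
wrist tip [207.60360566 241.75614025] front edge of tip [207.52924824 231.07814486] tab rest [208.73075527 298.87136618] camera (array([462.61401207, 193.29845578, 246.17593251]), array([ 0.2816271 ,  0.04552886, -0.95866889]))
```

View pics/c3.png

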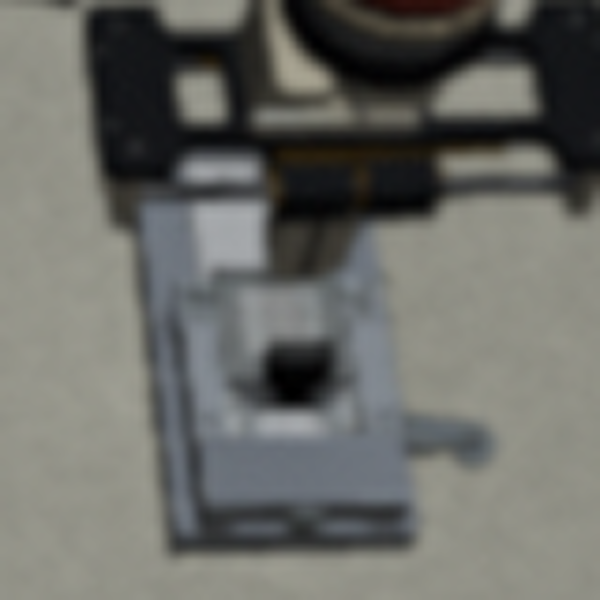

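```bash
python3 -m crank '[0,0,0,0,0,4,-1, 0,0,0,0,0,-4,-1, 0,0,0,0,0,-8,-1, 0,0,0,-4,0,-8,-1, 0,0,0,-7.5,0,-8,-1, 0,0,0,-7.5,0,-8,-1, 0,0,0,-7.5,0,-8,-1]' | head -0
python3 - <<'E'
from h import *
s=get_state();print(s["time"],s["eef_pos"],s["wrist_force"])
E
```

```text
5.65 [613.89521955 229.77102676 153.57384407] [-0.30097045  0.1143517  -0.07958449]Exception ignored on flushing sys.stdout:
BrokenPipeError: [Errno 32] Broken pipe
```

I mistyped the first row (+4 cm is down instead of up), so I'm checking that nothing was disturbed.

Run:
```python
from h import *
w=get_image("wrist");cv2.imwrite("pics/w4.png",w)
c=get_calibration("wrist")
for n,z in dict(thumb_tab=67,carrier=37).items(): print(n,[(np.round(q["xy"]),round(q["conf"],2),at(c,q["xy"],z).round(1)) for q in look_for(n,"wrist")[:2]])
print(get_state()["orientation"])
```

```text
thumb_tab [(array([284., 165.]), 0.72, array([571.8, 217.4,  67. ]))]
carrier [(array([287., 116.]), 0.91, array([534.5, 210.4,  37. ]))]
[-3.14139300e+00 -2.35073386e-03 -2.90684632e+00]
```

View pics/w4.png

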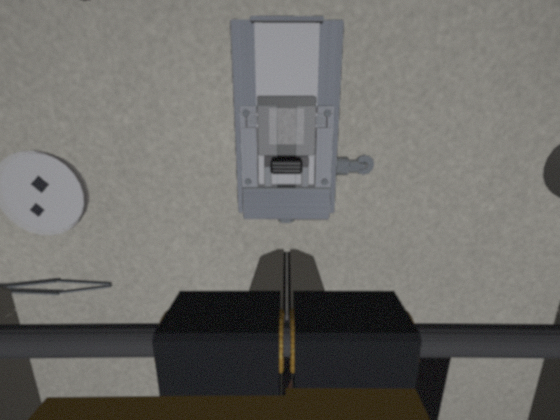

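```bash
python3 -m crank '[0,0,0,1.0,-0.1,3,-1, 0,0,0,1,-0.1,6,-1, 0,0,0,1,-0.1,7.5,-1, 0,0,0,1,-0.1,7.8,-1, 0,0,0,1,-0.1,7.8,-1, 0,0,0,1,-0.1,7.8,-1]'; python3 -m crank '[0,0,0,0,0,0.2,-1, 0,0,0,0,0,0.3,-1]';python3 -m crank '[0,0,0,0,0,0.1,-1, 0,0,0,0,0,0.2,-1]';python3 - <<'E'
from h import *
s=get_state();print(s["time"],s["eef_pos"],s["wrist_force"])
a=get_image("scene");w=get_image("wrist")
cv2.imwrite("pics/c5.png",np.hstack([cv2.resize(a[185:265,330:410],(420,420),interpolation=cv2.INTER_CUBIC),w[:,100:480]]))
E
```

```text
time: 6.4
eef_pos: [605.7, 227.3, 77.8]
orientation: [3.141, 0.003, -2.907]
wrist_force: [-0.8, -0.7, 1.1]
gripper_width: 0.4
grip_force: 0.0
time: 6.6
eef_pos: [605.2, 227.0, 74.3]
orientation: [3.141, 0.002, -2.907]
wrist_force: [-0.8, -0.2, -0.2]
gripper_width: 0.6
grip_force: 0.0
time: 6.8
eef_pos: [604.7, 226.8, 71.6]
orientation: [-3.142, 0.0, -2.907]
wrist_force: [0.2, -0.7, 0.4]
gripper_width: 0.2
grip_force: 0.0
6.8 [604.72518938 226.80003153  71.57762182] [ 0.23298747 -0.65641825  0.36042906]
```

View pics/c5.png

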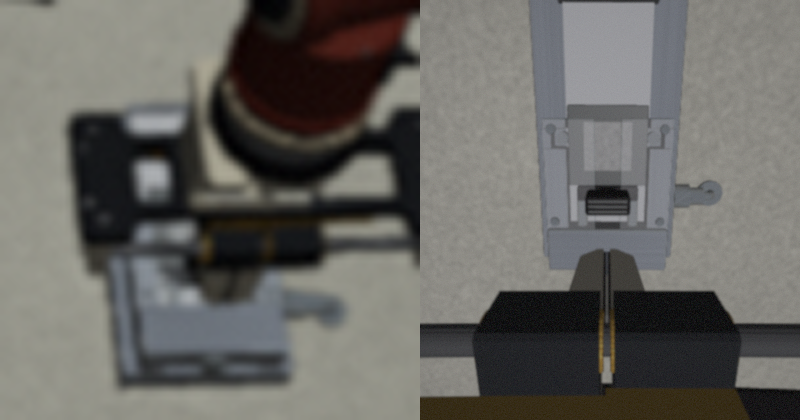

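```bash
python3 -m crank '[0,0,0,0.5,0,-0.3,-1, 0,0,0,1.0,0,-0.3,-1,0,0,0,1.0,0,-0.3,-1]';for i in 1 2 3; do python3 -m crank '[0,0,0,0.5,0,0,-1, 0,0,0,0.5,0,0,-1]' | egrep 'eef|force|ori'; done
```

```text
time: 7.2
eef_pos: [594.0, 224.4, 74.6]
orientation: [-3.142, -0.001, -2.907]
wrist_force: [0.0, -0.7, -0.0]
gripper_width: 0.8
grip_force: 0.0
eef_pos: [589.3, 223.2, 74.4]
orientation: [-3.141, -0.001, -2.907]
wrist_force: [-0.1, 0.3, -1.0]
grip_force: 0.0
eef_pos: [584.5, 222.0, 74.4]
orientation: [-3.141, -0.001, -2.907]
wrist_force: [-0.3, -0.7, 0.1]
grip_force: 0.0
eef_pos: [579.6, 220.8, 74.4]
orientation: [-3.141, -0.001, -2.907]
wrist_force: [0.0, 1.2, -0.2]
grip_force: 0.0
```

Run:
```python
from h import *
s=get_state();print(s["qpos"],s["wrist_force"],s["gripper_width"])
a=get_image("scene");w=get_image("wrist");t=get_image("top")
r=lambda im:cv2.resize(im,(400,400),interpolation=cv2.INTER_CUBIC)
cv2.imwrite("pics/c6.png",np.hstack([r(a[205:265,345:405]),r(w[130:290,205:365])]))
c=get_calibration("wrist")
for n,z in dict(thumb_tab=67,carrier=37).items(): print(n,[(np.round(q["xy"]),round(q["conf"],2),at(c,q["xy"],z).round(1)) for q in look_for(n,"wrist")[:2]])
```

```text
[-0.33039097  0.72665925 -0.11521682  1.65790817  0.11053041  0.76432176
  1.30850733] [ 0.03700921  1.24339178 -0.22528761] 0.8372545965856558
thumb_tab [(array([288., 238.]), 0.93, array([570.3, 218.9,  67. ]))]
carrier [(array([286., 164.]), 0.89, array([531.3, 208. ,  37. ]))]
```

View pics/c6.png

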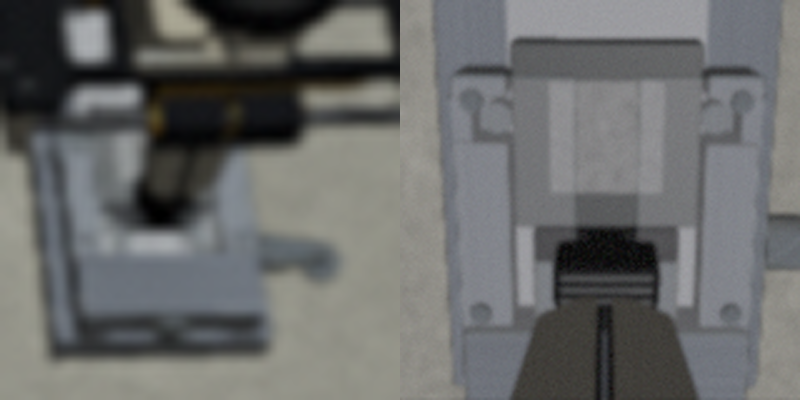

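Run:
```python
from h import *
s=get_state();c=get_calibration("wrist");Rt=R.from_euler('xyz',s["orientation"])
for row in(250,253):
  o,d=ray(c,(287,row));o=Rt.inv().apply(o-s["eef_pos"]);d=Rt.inv().apply(d)
  for z in(-10,0,10,25):print(row,z,(o+d*(z-o[2])/d[2]).round(1))
cs=get_calibration("scene")
for z in(45,55,65,75,85): print(z,((proj(cs,(579.6,220.8,z))-[345,205])*400/60).round())
```

```text
250 -10 [ 10.4  -0.4 -10. ]
250 0 [ 6.  -0.4  0. ]
250 10 [ 1.6 -0.4 10. ]
250 25 [-5.  -0.4 25. ]
253 -10 [  8.6  -0.4 -10. ]
253 0 [ 4.1 -0.4  0. ]
253 10 [-0.4 -0.4 10. ]
253 25 [-7.1 -0.4 25. ]
45 [158. 209.]
55 [162. 198.]
65 [165. 187.]
75 [169. 176.]
85 [173. 164.]
```

```bash
python3 -m crank '[0,0,0,-1,0,-1,-1, 0,0,0,-2.5,0,-1,-1, 0,0,0,-2.5,0,0.2,-1, 0,0,0,-2.5,0,0.4,-1, 0,0,0,-2.5,0,0.4,-1]' | egrep 'eef|wrist';for i in 1 2 3 4 5; do python3 -m crank '[0,0,0,0,0,0.3,-1, 0,0,0,0,0,0.3,-1]' | egrep 'eef|wrist'; done
```

```text
eef_pos: [602.8, 226.2, 68.8]
wrist_force: [0.1, -0.1, 0.9]
eef_pos: [604.0, 226.7, 67.0]
wrist_force: [0.4, -0.7, -0.5]
eef_pos: [604.3, 226.7, 64.2]
wrist_force: [-0.1, 0.3, -0.2]
eef_pos: [604.4, 226.7, 61.0]
wrist_force: [0.3, 0.1, 0.0]
eef_pos: [604.4, 226.6, 58.0]
wrist_force: [-0.0, -0.3, -1.0]
eef_pos: [604.3, 226.6, 55.0]
wrist_force: [0.1, -0.5, -0.1]
```

```bash
for i in 1 2 3 4; do python3 -m crank '[0,0,0,0,0,0.2,-1, 0,0,0,0,0,0.2,-1]' | egrep 'eef|wrist'; done
```

```text
eef_pos: [604.5, 226.7, 53.2]
wrist_force: [0.4, -0.7, -0.1]
eef_pos: [604.5, 226.7, 51.2]
wrist_force: [0.0, -0.6, -0.4]
eef_pos: [604.5, 226.7, 49.2]
wrist_force: [0.5, 0.4, -1.4]
eef_pos: [604.4, 226.7, 47.1]
wrist_force: [0.2, -0.0, 0.2]
```

```bash
for i in 1 2 3 4; do python3 -m crank '[0,0,0,0,0,0.2,-1, 0,0,0,0,0,0.2,-1]' | egrep 'eef|wrist'; done
```

```text
eef_pos: [604.4, 226.7, 45.2]
wrist_force: [0.4, -0.2, -0.6]
eef_pos: [604.5, 226.7, 43.1]
wrist_force: [-0.1, -0.1, -0.9]
eef_pos: [604.4, 226.7, 41.1]
wrist_force: [0.0, -0.5, -0.2]
eef_pos: [604.8, 226.9, 40.3]
wrist_force: [-1.3, -0.5, 3.9]
```

The fingertips touch the housing at TCP z≈40.7, so they end about 3 mm above the reported TCP. They don't reach 25 mm below it, which is why the first push passed over the tab. I'll push again lower down.

```bash
python3 -m crank '[0,0,0,0,0,-0.8,-1, 0,0,0,0.8,0,-0.8,-1, 0,0,0,1.5,0,-0.8,-1, 0,0,0,1.9,0,-0.8,-1]' | egrep 'eef|wrist'; python3 -m crank '[0,0,0,0.5,0,0,-1, 0,0,0,1,0,0,-1]' | egrep 'eef|wrist';  python3 -m crank '[0,0,0,0.5,0,0,-1, 0,0,0,1,0,0,-1]' | egrep 'eef|wrist'
```

```text
eef_pos: [587.7, 222.8, 47.7]
wrist_force: [6.0, 1.8, -5.1]
eef_pos: [580.0, 221.0, 47.8]
wrist_force: [7.7, 2.1, -5.4]
eef_pos: [570.7, 218.8, 47.8]
wrist_force: [8.0, 2.9, -6.3]
```

```bash
python3 -m crank '[0,0,0,0.5,0,0,-1, 0,0,0,1,0,0,-1, 0,0,0,1.5,0,0,-1, 0,0,0,2,0,0,-1]' | egrep 'eef|wrist'; for i in 1 2 3;do python3 -m crank '[0,0,0,0.3,0,0,-1, 0,0,0,0.5,0,0,-1]' | egrep 'eef|wrist';done
```

```text
eef_pos: [550.2, 214.0, 47.8]
wrist_force: [4.9, 1.5, -4.7]
eef_pos: [545.0, 212.8, 47.7]
wrist_force: [4.6, 1.8, -2.8]
eef_pos: [543.7, 212.5, 48.0]
wrist_force: [12.2, 2.9, -10.6]
eef_pos: [543.6, 212.5, 48.4]
wrist_force: [19.9, 3.8, -16.6]
```

```bash
python3 -m crank '[0,0,0,-1,0,0,-1, 0,0,0,-3,0,0,-1, 0,0,0,-5,0,-0.2,-1, 0,0,0,-7,0,-0.5,-1, 0,0,0,-8,0,-6,-1, 0,0,0,-8,0,-10,-1, 0,0,0,-8,0,-10,-1, 0,0,0,-8,0,-10,-1]'
python3 - <<'E'
from h import *
w=get_image("wrist");cv2.imwrite("pics/w7.png",w)
c=get_calibration("wrist")
for n,z in dict(thumb_tab=67,carrier=37).items(): print(n,[(np.round(q["xy"]),round(q["conf"],2),at(c,q["xy"],z).round(1)) for q in look_for(n,"wrist")[:2]])
tab=np.array([571.5,219.5]);u=np.array([.972,.234]);o=tab-47.5*u
q=look_for("carrier","wrist")[0]["xy"];d=at(c,q,37)[:2]-o;print("carrier dock",d@u,d@[-u[1],u[0]])
E
```

```text
time: 13.75
eef_pos: [610.1, 228.2, 148.3]
orientation: [3.141, 0.001, -2.907]
wrist_force: [-0.4, -0.5, 0.6]
gripper_width: 0.4
grip_force: 0.0
thumb_tab [(array([287., 171.]), 0.66, array([571.4, 217.9,  67. ]))]
carrier [(array([290.,  71.]), 0.85, array([496.5, 203. ,  37. ]))]
carrier dock -29.28399849933285 1.5002223179666596
```

View pics/w7.png

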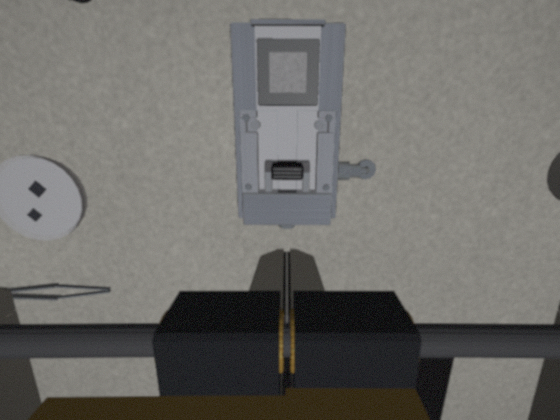

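```bash
python3 -m crank '[0,0,0,0,0,-3,1, 0,0,0,20.8,-43.6,-7.2,1, 0,0,0,20.8,-43.6,-7.2,1, 0,0,0,20.8,-43.6,-7.2,1, 0,0,0,20.8,-43.6,-7.2,1, 0,0,0,20.8,-43.6,-7.2,1, 0,0,0,20.8,-43.6,-7.2,1, 0,0,0,20.8,-43.6,-7.2,1, 0,0,0,20.8,-43.6,-7.2,1, 0,0,0,20.8,-43.6,-7.2,1]'
python3 - <<'E'
from h import *
print(tool((510,-245,220)),get_state()["qpos"])
E
```

```text
time: 14.95
eef_pos: [515.1, -211.8, 215.4]
orientation: [3.14, -0.002, -2.907]
wrist_force: [1.0, -0.0, -0.5]
gripper_width: 75.8
grip_force: 0.0
[ 1.26877153 -3.11224022 -0.46009396] [ 0.42759866  0.47171109 -0.11590023  1.69249953  0.06300597  0.98369085
  2.09429785]
```

```bash
python3 -m crank '[0,0,0,1.2,-3.0,-0.4,1, 0,0,0,1.2,-3.0,-0.4,1, 0,0,0,1.2,-3,-0.4,1]'
python3 - <<'E'
from h import *
w=get_image("wrist");cv2.imwrite("pics/w8.png",w)
c=get_calibration("wrist")
for n,z in dict(crank_handle=148,crank_grip=148,wheel_center=110).items(): print(n,[(np.round(q["xy"]),round(q["conf"],2),at(c,q["xy"],z).round(1)) for q in look_for(n,"wrist")[:3]])
print(get_state()["eef_pos"])
E
```

```text
time: 15.25
eef_pos: [511.1, -242.3, 219.3]
orientation: [3.14, -0.002, -2.909]
wrist_force: [0.4, 0.2, 0.4]
gripper_width: 92.8
grip_force: 0.0
crank_handle [(array([296., 167.]), 0.71, array([ 468., -244.,  148.]))]
crank_grip [(array([298., 167.]), 0.71, array([ 467.3, -243.2,  148. ])), (array([282., 195.]), 0.27, array([ 491.9, -249.6,  148. ]))]
wheel_center [(array([284., 198.]), 0.76, array([ 502.9, -245.6,  110. ]))]
[ 512.33861143 -239.88905716  219.94724873]
```

View pics/w8.png

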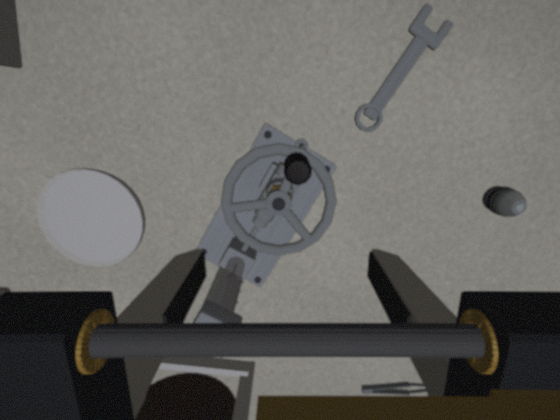

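Run:
```python
from h import *
c=get_calibration("wrist")
W=[at(c,(279.5,199),108),at(c,(279,204),116)];H=[at(c,(297,167),150)]
print(np.round(W,1),np.round(H,1))
for ctr in W:
  d=H[0]-ctr;print(np.hypot(*d[:2]),np.degrees(np.arctan2(d[1],d[0])))
t=H[0].copy();t[2]=200;print(tool(t),get_state()["eef_pos"])
```

```text
[[ 506.5 -248.6  108. ]
 [ 509.1 -248.3  116. ]] [[ 468.3 -243.1  150. ]]
38.627855328397146 171.85448504368662
41.10705265698328 172.7791673601715
[4.35546053 0.72159677 1.99790448] [ 512.33861143 -239.88905716  219.94724873]
```

```bash
python3 -m crank '[0,0,0,4.3,0.5,0,1, 0,0,0,4.3,0.5,4,1, 0,0,0,4.3,0.5,7,1, 0,0,0,4.3,0.5,9.5,1, 0,0,0,4.3,0.5,9.8,1, 0,0,0,4.3,0.5,9.8,1, 0,0,0,4.3,0.5,9.8,1]';python3 - <<'E'
from h import *
print(tool((467.9,-243,121)),get_state()["orientation"])
E
```

```text
time: 16.15
eef_pos: [470.2, -247.2, 123.7]
orientation: [-3.14, 0.002, -2.906]
wrist_force: [-0.1, 0.0, 0.1]
gripper_width: 93.2
grip_force: 0.0
[0.12701335 0.45956879 0.26842379] [-3.14007805e+00  2.02256570e-03 -2.90621292e+00]
```

```bash
python3 -m crank '[0,0,0,0.2,0.4,0.2,1, 0,0,0,0.2,0.4,0.2,-1, 0,0,0,0.2,0.4,0.2,-1, 0,0,0,0.2,0.4,0.2,-1, 0,0,0,0.2,0.4,0.2,-1, 0,0,0,0.2,0.4,0.2,-1, 0,0,0,0.2,0.4,0.2,-1, 0,0,0,0.2,0.4,0.2,-1, 0,0,0,0.2,0.4,0.2,-1, 0,0,0,0.2,0.4,0.2,-1]' 20;python3 - <<'E'
from h import *
s=get_state();C=np.array([507.5,-248.5]);d=s["eef_pos"][:2]-C
print(s["wrist_force"],s["gripper_width"],s["grip_force"],np.hypot(*d),np.degrees(np.arctan2(d[1],d[0])),s["eef_pos"])
E
```

```text
time: 17.15
eef_pos: [466.1, -243.9, 120.4]
orientation: [-3.142, -0.0, -2.907]
wrist_force: [0.2, 0.6, -0.3]
gripper_width: 25.4
grip_force: 0.0
[ 0.20338461  0.62161674 -0.26931864] 25.419401223160488 0.0 41.690398048263326 173.6427662687721 [ 466.06596271 -243.88374143  120.42992313]
```

```bash
python3 -m crank '[0,0,0,0,0,0,-1, 0,0,0,0,0,0,-1, 0,0,0,0,0,0,-1]' 20;python3 - <<'E'
from h import *
s=get_state();C=np.array([507.5,-248.5]);d=s["eef_pos"][:2]-C
print(np.hypot(*d),np.degrees(np.arctan2(d[1],d[0])))
f0=-20.5
for k in range(1,11):
  f=np.radians(f0-15*k);g=np.radians(f0);print(k,15*k,np.round([4*(np.cos(f)-np.cos(g)),-4*(np.sin(f)-np.sin(g))],2))
E
```

```text
time: 17.45
eef_pos: [466.2, -244.2, 120.5]
orientation: [-3.141, 0.0, -2.908]
wrist_force: [0.5, -0.7, -1.3]
gripper_width: 20.8
grip_force: 20.0
41.48089392540924 174.04776348312936
1 15 [-0.49  0.92]
2 30 [-1.2   1.69]
3 45 [-2.09  2.24]
4 60 [-3.09  2.54]
5 75 [-4.13  2.58]
6 90 [-5.15  2.35]
7 105 [-6.07  1.86]
8 120 [-6.83  1.14]
9 135 [-7.39  0.26]
10 150 [-7.69 -0.74]
```

```bash
python3 -m crank '[0,0,0,-0.49,0.92,0,-1, 0,0,0,-1.2,1.69,0,-1, 0,0,0,-2.09,2.24,0,-1, 0,0,0,-3.09,2.54,0,-1, 0,0,0,-4.13,2.58,0,-1, 0,0,0,-5.15,2.35,0,-1, 0,0,0,-6.07,1.86,0,-1, 0,0,0,-6.83,1.14,0,-1, 0,0,0,-6.83,1.14,0,-1]' 25;python3 - <<'E'
from h import *
s=get_state();C=np.array([507.5,-248.5]);d=s["eef_pos"][:2]-C
print(np.hypot(*d),np.degrees(np.arctan2(d[1],d[0])),s["wrist_force"])
f0=-20.5-120
for st in (10,):
 for k in range(1,11):
  f=np.radians(f0-st*k);g=np.radians(f0);print(k,st*k,np.round([4*(np.cos(f)-np.cos(g)),-4*(np.sin(f)-np.sin(g))],2))
E
```

```text
time: 18.35
eef_pos: [528.9, -218.3, 120.4]
orientation: [-3.141, -0.003, -2.908]
wrist_force: [-2.9, -3.8, 2.1]
gripper_width: 21.0
grip_force: 25.0
37.03924651826274 54.712758790095165 [-2.8645331  -3.79427864  2.07020077]
1 10 [-0.39 -0.57]
2 20 [-0.68 -1.21]
3 30 [-0.86 -1.88]
4 40 [-0.91 -2.58]
5 50 [-0.85 -3.27]
6 60 [-0.66 -3.95]
7 70 [-0.36 -4.57]
8 80 [ 0.04 -5.14]
9 90 [ 0.54 -5.63]
10 100 [ 1.12 -6.03]
```

```bash
cat > st.py <<'E'
from h import *
import sys
s=get_state();C=np.array([506,-248]);d=s["eef_pos"][:2]-C;a=np.arctan2(d[1],d[0]);F=s["wrist_force"]
print("r",np.hypot(*d).round(1),"deg",np.degrees(a).round(1),"Ft",(F[:2]@[-np.sin(a),np.cos(a)]).round(1),"Fr",(F[:2]@[np.cos(a),np.sin(a)]).round(1),s["eef_pos"].round(1),s["grip_force"],s["time"])
f0,st=map(float,sys.argv[1:])
g=np.radians(f0)
for k in range(1,11):
  f=np.radians(f0+st*k);print(f0+st*k,np.round([4*(np.cos(f)-np.cos(g)),-4*(np.sin(f)-np.sin(g))],2))
E
python3 -m crank '[0,0,0,-0.39,-0.57,0,-1, 0,0,0,-0.68,-1.21,0,-1, 0,0,0,-0.86,-1.88,0,-1, 0,0,0,-0.91,-2.58,0,-1, 0,0,0,-0.85,-3.27,0,-1, 0,0,0,-0.66,-3.95,0,-1, 0,0,0,-0.66,-3.95,0,-1]';python3 st.py -200.5 -10
```

```text
time: 19.05
eef_pos: [545.6, -254.1, 120.4]
orientation: [3.142, 0.001, -2.908]
wrist_force: [-1.8, 1.3, 3.2]
gripper_width: 20.6
grip_force: 25.0
r 40.1 deg -8.8 Ft 1.0 Fr -2.0 [ 545.6 -254.1  120.4] 25.000388967746403 19.05
-210.5 [ 0.3  -0.63]
-220.5 [ 0.71 -1.2 ]
-230.5 [ 1.2  -1.69]
-240.5 [ 1.78 -2.08]
-250.5 [ 2.41 -2.37]
-260.5 [ 3.09 -2.54]
-270.5 [ 3.78 -2.6 ]
-280.5 [ 4.48 -2.53]
-290.5 [ 5.15 -2.35]
-300.5 [ 5.78 -2.05]
```

```bash
python3 -m crank '[0,0,0,0.3,-0.63,0,-1, 0,0,0,0.71,-1.2,0,-1, 0,0,0,1.2,-1.69,0,-1, 0,0,0,1.78,-2.08,0,-1, 0,0,0,1.78,-2.08,0,-1]' | egrep wrist;python3 -m crank '[0,0,0,0.63,-0.29,0,-1, 0,0,0,1.31,-0.46,0,-1, 0,0,0,2.0,-0.52,0,-1, 0,0,0,2,-0.52,0,-1]' | egrep wrist;python3 st.py -270.5 -10
```

```text
wrist_force: [11.5, 20.4, -2.3]
wrist_force: [-0.3, -0.7, 0.4]
r 43.8 deg -79.8 Ft -0.4 Fr 0.6 [ 513.7 -291.1  120.3] 0.0 19.95
-280.5 [0.69 0.07]
-290.5 [1.37 0.25]
-300.5 [2.   0.55]
-310.5 [2.56 0.96]
-320.5 [3.05 1.46]
-330.5 [3.45 2.03]
-340.5 [3.74 2.66]
-350.5 [3.91 3.34]
-360.5 [3.96 4.03]
-370.5 [3.9  4.73]
```

The stop came at roughly 215° of closing, and by continuing I slid off the handle. I'll lift, look and regrip.

```bash
python3 -m crank '[0,0,0,0,0,-4,-1, 0,0,0,0,0,-8,-1, 0,0,0,-4,0,-10,1, 0,0,0,-4,0,-10,1, 0,0,0,-4,0,-10,1, 0,0,0,-4,0,-10,1, 0,0,0,-4,0,-10,1]'
python3 - <<'E'
from h import *
w=get_image("wrist");cv2.imwrite("pics/w9.png",w)
c=get_calibration("wrist")
for n,z in dict(crank_handle=148,crank_grip=148,wheel_center=110).items(): print(n,[(np.round(q["xy"]),round(q["conf"],2),at(c,q["xy"],z).round(1)) for q in look_for(n,"wrist")[:3]])
print(get_state()["eef_pos"])
E
```

```text
time: 20.65
eef_pos: [552.0, -279.9, 219.3]
orientation: [3.141, -0.003, -2.91]
wrist_force: [-0.0, 0.8, -0.5]
gripper_width: 36.0
grip_force: 0.0
crank_handle [(array([307., 216.]), 0.96, array([ 544.6, -265.6,  148. ]))]
crank_grip [(array([311., 216.]), 0.66, array([ 543.9, -262.6,  148. ]))]
wheel_center [(array([325., 168.]), 0.64, array([ 509.1, -255.7,  110. ]))]
[ 553.04511914 -278.97247084  220.03490464]
```

```bash
python3 -m crank '[0,0,0,0.5,1.65,0,0.3, 0,0,0,0.5,1.65,0,0.3, 0,0,0,0.5,1.65,3,0.3, 0,0,0,0.5,1.65,3,0.3]'
python3 - <<'E'
from h import *
print(tool((544,-264.5,121)))
E
```

```text
time: 21.25
eef_pos: [542.7, -263.2, 187.4]
orientation: [3.138, -0.006, -2.907]
wrist_force: [-0.2, 0.1, -0.5]
gripper_width: 60.6
grip_force: 0.0
[-0.13711896 -0.1795965   6.6344942 ]
```

```bash
python3 -m crank '[0,0,0,-0.1,-0.1,3,0.3, 0,0,0,-0.1,-0.1,6,0.3, 0,0,0,-0.1,-0.1,6.9,0.3, 0,0,0,-0.1,-0.1,6.9,0.3, 0,0,0,-0.1,-0.1,6.9,-1, 0,0,0,-0.1,-0.1,6.9,-1, 0,0,0,-0.1,-0.1,6.9,-1, 0,0,0,-0.1,-0.1,6.9,-1, 0,0,0,-0.1,-0.1,6.9,-1, 0,0,0,-0.1,-0.1,6.9,-1]' 40; python3 st.py -216.5 -10
```

```text
time: 22.25
eef_pos: [545.8, -262.2, 121.9]
orientation: [3.138, -0.001, -2.906]
wrist_force: [-1.5, 4.5, 4.3]
gripper_width: 20.5
grip_force: 40.0
r 42.3 deg -19.6 Ft 3.7 Fr -2.9 [ 545.8 -262.2  121.9] 40.00081491249148 22.25
-226.5 [ 0.46 -0.52]
-236.5 [ 1.01 -0.96]
-246.5 [ 1.62 -1.29]
-256.5 [ 2.28 -1.51]
-266.5 [ 2.97 -1.61]
-276.5 [ 3.67 -1.59]
-286.5 [ 4.35 -1.46]
-296.5 [ 5.  -1.2]
-306.5 [ 5.59 -0.84]
-316.5 [ 6.12 -0.37]
```

```bash
python3 -m crank '[0,0,0,0.2,-0.26,0,-1, 0,0,0,0.2,-0.26,0,-1]'|egrep force; python3 st.py 0 0 |head -1; python3 -m crank '[0,0,0,0.26,-0.26,0,-1, 0,0,0,0.26,-0.26,0,-1]'|egrep force; python3 st.py 0 0 |head -1
```

```text
wrist_force: [-0.5, 8.2, 5.1]
grip_force: 40.0
r 42.3 deg -19.7 Ft 7.5 Fr -3.3 [ 545.8 -262.2  121.9] 39.999705558875576 22.45
wrist_force: [2.2, 11.6, 3.7]
grip_force: 40.0
r 42.2 deg -19.8 Ft 11.6 Fr -1.9 [ 545.7 -262.3  121.9] 39.99947142612655 22.65
```

Run:
```python
import numpy as np
for f0 in(-212,-32):
  g=np.radians(f0)
  for k in range(1,11):
    f=np.radians(f0+18*k);print(f0+18*k,np.round([4*(np.cos(f)-np.cos(g)),-4*(np.sin(f)-np.sin(g))],2), np.round([-.46+4*(np.cos(f)-np.cos(g)),.52-4*(np.sin(f)-np.sin(g))],2) if f0==-212 else '')
```

```text
-194 [-0.49  1.15] [-0.95  1.67]
-176 [-0.6  2.4] [-1.06  2.92]
-158 [-0.32  3.62] [-0.78  4.14]
-140 [0.33 4.69] [-0.13  5.21]
-122 [1.27 5.51] [0.81 6.03]
-104 [2.42 6.  ] [1.96 6.52]
-86 [3.67 6.11] [3.21 6.63]
-68 [4.89 5.83] [4.43 6.35]
-50 [5.96 5.18] [5.5 5.7]
-32 [6.78 4.24] [6.32 4.76]
-14 [ 0.49 -1.15] 
4 [ 0.6 -2.4] 
22 [ 0.32 -3.62] 
40 [-0.33 -4.69] 
58 [-1.27 -5.51] 
76 [-2.42 -6.  ] 
94 [-3.67 -6.11] 
112 [-4.89 -5.83] 
130 [-5.96 -5.18] 
148 [-6.78 -4.24]
```

```bash
python3 -m crank '[0,0,0,-0.95,1.67,0,-1, 0,0,0,-1.06,2.92,0,-1, 0,0,0,-0.78,4.14,0,-1, 0,0,0,-0.13,5.21,0,-1, 0,0,0,0.81,6.03,0,-1, 0,0,0,1.96,6.52,0,-1, 0,0,0,3.21,6.63,0,-1, 0,0,0,4.43,6.35,0,-1, 0,0,0,5.5,5.7,0,-1, 0,0,0,6.32,4.76,0,-1]' | egrep 'eef|force'; python3 st.py 0 0 | head -1
```

```text
eef_pos: [469.5, -237.7, 121.9]
wrist_force: [3.0, 3.7, 3.1]
grip_force: 40.0
r 37.9 deg 164.3 Ft -4.4 Fr -1.9 [ 469.5 -237.7  121.9] 39.999176735873334 23.65
```

```bash
python3 -m crank '[0,0,0,0.49,-1.15,0,-1, 0,0,0,0.6,-2.4,0,-1, 0,0,0,0.32,-3.62,0,-1, 0,0,0,-0.33,-4.69,0,-1, 0,0,0,-1.27,-5.51,0,-1, 0,0,0,-2.42,-6,0,-1, 0,0,0,-3.67,-6.11,0,-1, 0,0,0,-4.89,-5.83,0,-1, 0,0,0,-5.96,-5.18,0,-1, 0,0,0,-6.78,-4.24,0,-1]' | egrep 'eef|force'; python3 st.py 0 0 | head -1
```

```text
eef_pos: [542.4, -270.0, 121.8]
wrist_force: [-4.0, -3.6, 7.2]
grip_force: 40.0
r 42.5 deg -31.1 Ft -5.1 Fr -1.5 [ 542.4 -270.   121.8] 40.001394875580445 24.65
```

```bash
python3 -m crank '[0,0,0,-0.49,1.15,0,-1, 0,0,0,-0.6,2.4,0,-1, 0,0,0,-0.32,3.62,0,-1, 0,0,0,0.33,4.69,0,-1, 0,0,0,1.27,5.51,0,-1, 0,0,0,2.42,6,0,-1, 0,0,0,3.67,6.11,0,-1, 0,0,0,4.89,5.83,0,-1, 0,0,0,5.96,5.18,0,-1, 0,0,0,6.78,4.24,0,-1]' | egrep 'eef|force'; python3 st.py 0 0 | head -1
```

```text
eef_pos: [469.5, -237.6, 121.8]
wrist_force: [2.5, 3.7, 5.5]
grip_force: 40.0
r 37.9 deg 164.1 Ft -4.2 Fr -1.4 [ 469.5 -237.6  121.8] 40.000567483948544 25.65
```

```bash
python3 -m crank '[0,0,0,0.49,-1.15,0,-1, 0,0,0,0.6,-2.4,0,-1, 0,0,0,0.32,-3.62,0,-1, 0,0,0,-0.33,-4.69,0,-1, 0,0,0,-1.27,-5.51,0,-1, 0,0,0,-2.42,-6,0,-1, 0,0,0,-3.67,-6.11,0,-1, 0,0,0,-4.89,-5.83,0,-1, 0,0,0,-5.96,-5.18,0,-1, 0,0,0,-6.78,-4.24,0,-1]' >/dev/null;  python3 -m crank '[0,0,0,0,0,0,-1, 0,0,0,0,0,0,-1, 0,0,0,0,0,0,-1]' | egrep 'eef|force'; python3 st.py 0 0 | head -1
```

```text
eef_pos: [544.4, -265.9, 121.8]
wrist_force: [-1.7, 1.6, 7.0]
grip_force: 40.0
r 42.4 deg -24.9 Ft 0.8 Fr -2.2 [ 544.4 -265.9  121.8] 40.00117322313599 26.95
```

```bash
python3 -m crank '[0,0,0,-0.25,0.4,0,-1, 0,0,0,-0.25,0.4,0,-1, 0,0,0,-0.25,0.4,0,-1, 0,0,0,-0.25,0.4,0,-1, 0,0,0,-0.25,0.4,0,-1]' | egrep 'eef|force'; python3 st.py 0 0 | head -1
python3 - <<'E'
from h import *
get_image("wrist");c=get_calibration("wrist");get_image("top");t=get_calibration("top")
print([(q["conf"],at(t,q["xy"],37).round()) for q in look_for("carrier","top")[:2]],[(q["conf"],at(t,q["xy"],67).round()) for q in look_for("thumb_tab","top")[:1]],get_state()["qd"].round(3))
E
```

```text
eef_pos: [545.3, -263.5, 121.9]
wrist_force: [-1.8, -0.8, 6.7]
grip_force: 40.0
r 42.3 deg -21.5 Ft -1.4 Fr -1.4 [ 545.3 -263.5  121.9] 40.00159232877195 27.45
[(0.59, array([496., 204.,  37.]))] [(0.46, array([562., 218.,  67.]))] [-0.    -0.001 -0.    -0.001 -0.001 -0.001  0.   ]
```

The wheel is within about 2° of two turns from the stop, the handle is gripped and still, the carrier is on the ledge and the tab is back.

```bash
python3 -c "
from rig import *
print(hand_in())"
```

```text
the job is handed in; nothing more can be done
None
```

The job is handed in at about 27.5 s, with no verdict shown: the carrier is out on the ledge, the tab has sprung back, and the valve is two turns open from its stop (within about 2° by arm position) with the crank handle still gripped at 40 N; on the way, a mistyped row sent the fingers down towards the dock for 0.1 s, and the grip slipped off the handle once at the stop, with no lasting effect seen from either.

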